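# Cover the chocolate canister

## Task

The new cover for the chocolate canister has come in the small cardboard carton. Fold both carton flaps right back, then lift the red cover out by its white knob and set it on the blue canister so that it sits seated and level, without dropping it. Leave the canister, the cocoa jar and the spatula where they are.

Things in the scene. Friction and masses are not known exactly. Their poses are not given: they have to be found in the camera images.
- carton: cardboard carton, fixed to the table, to the robot's left or right, turned up to 0.2 rad; 210 x 210 mm outside, 65 mm high, walls and floor 5 mm. Origin: centre of its underside; z up. Two flaps are hinged along its top edges at its y = +102.5 and -102.5 mm (hinge lines along its x axis, 65 mm up). The cover lies inside on its floor.
- flap_left (a joint): angle (rad) of the flap hinged on the carton's +y edge: 0 = lying shut and level over the carton, pi/2 = standing upright, up to 2.8 = folded back outward. Stiff card 204 mm along the hinge, 80 mm from hinge to free edge, 4 mm thick; its crease holds it at any angle, about 1 N turns it. Starts ajar at 0.85 to 1.25 rad.
- flap_right (a joint): the same for the flap hinged on the carton's -y edge (0 shut, pi/2 upright, 2.8 folded back outward).
- flap_left_edge (a point): middle of the free edge of flap_left, 80 mm from its hinge
- flap_right_edge (a point): middle of the free edge of flap_right, 80 mm from its hinge
- cover: red round cover, 0.13 to 0.25 kg: a disc 162 mm across and 5 mm thick (10 to 15 mm above the origin), below it a locating plug 132 mm across and 10 mm deep (0 to 10 mm, edge bevelled), on top a white cylindrical knob 36 mm across and 38 mm tall (15 to 53 mm). Origin: centre of the plug's underside; z up along the knob.
- canister: blue round open canister with chocolates in it, loose, 1.3 kg, 150 mm across outside, 142 mm inside, 90 mm high, upright. Origin: centre of its underside; rim 90 mm above. The cover's plug goes 10 mm into its mouth (5 mm play all round), the disc rests on the rim; the seated cover's origin is 80 mm above the canister's.
- cocoa_jar: bystander: brown jar with a white cap, 80 mm across, 130 mm tall; origin at the centre of its underside
- spatula: bystander: spatula with a red handle, 200 mm long, lying flat on the table between the carton and the canister; origin at its middle

How it is judged:
On the way:
1. Both carton flaps are folded back past upright, each beyond 1.9 rad (109 degrees), while the cover still lies in the carton (value of joint each of flap_left, flap_right above 1.9 rad and z of cover in the frame of carton below 0.012 m and horizontal distance between cover and carton below 0.04 m), for 0.2 s.
At the end, for the whole second after the job is handed in: The cover sits knob up on the canister, at rest, disc on the rim: within 8 mm of the canister's axis and 3 mm of the seated height (80 mm above the canister's origin), cover and canister level within 0.04 rad (2 degrees). Both carton flaps are still folded back beyond 1.7 rad (horizontal distance between cover and canister below 0.008 m and z of cover in the frame of canister between 0.077 and 0.083 m and angle between each of cover, canister's own z axis and vertical below 0.04 rad and linear speed of cover below 0.02 m/s and value of joint each of flap_left, flap_right above 1.7 rad); the robot touches nothing.
It fails at once if The cover is dropped: with no finger touching it, it moves faster than 0.5 m/s (a free fall of about 13 mm) (linear speed of cover above 0.5 m/s and contact force between the fingers and cover below 0.05 N).
It fails at once if The canister is shifted by more than 30 mm from where it stood, or tipped by more than 0.2 rad (distance of canister from where it was at the start of the episode above 0.03 m or angle between canister's own z axis and vertical above 0.2 rad).
It fails at once if The cocoa jar or the spatula is shifted by more than 30 mm (distance of any of cocoa_jar, spatula from where it was at the start of the episode above 0.03 m).
It also fails if it takes over 64 s, if anything falls off the work surface, if the arm or the gripper's body presses on something with over 40 N, if the wrist force passes 120 N, or if a joint passes its speed limit or range.

## Robot

A 7-joint arm with a two-finger parallel gripper is mounted at the origin on the work surface. World frame = base frame: x ahead of the robot, y to its left, z up, the work surface at z = 0. Lengths are in m, angles in rad, forces in N, time in s.
With the tool pointing down it reaches from about 0.425 to 0.8 m from the base axis. Payload 8.3 kg.
Tool frame: the origin (TCP) lies on the front face of the gripper's body, between the roots of the fingers; the fingertips stand 73 mm ahead of it and the grasp point (between the pads) lies 54 mm ahead of it; z points along the fingers, y is the line along which they close (so a half turn about z gives the same grasp; the last joint's range is limited). The gripper opens to 85 mm and grips with 20 to 120 N. Pads are 22 mm wide; open, the fingers measure 114 mm over their backs; the gripper's body (76 mm by 85 mm) begins 54 mm behind the grasp point. The pads swing forward as they close: fully open they stand 13 mm farther back than shut.
Start: joints at [-0.063, 0.383, 0.016, 1.37, -0.006, 1.388, -0.046], TCP at [0.625, 0, 0.304] pointing down, gripper open.
Joint ranges: [-2.95, 2.95], [-0.25, 2.06], [-1.52, 1.56], [0.18, 2.33], [-1.44, 4.58], [0.02, 2.06], [-3.01, 3.01]. Speed limits (rad/s): [2.39, 2.39, 3.01, 3.01, 3.14, 3.14, 3.14].

## Interface

Orientations are given as a unit quaternion [w, x, y, z].
In Python, from station import * gives the robot as it stands.
- The arm moves only by the tool move_arm, never from a script. Its argument "motion" is a list of rows, each a list of 3 entries, a list of its own where there are three numbers: the finger opening in mm, from 0 to 85.4, then the shift along the world's x, y, z in units of 50 mm (1.0 is 50 mm), then the turn about the world's z in units of 10 degrees (1.0 is 10 degrees). A call has 1 to 8 rows; each row shifts and turns the commanded pose from where the row before left it; what a row does not reach is not made up. A row lasts 1/8 s, in which the tool goes at most 62.5 mm and 10.7 degrees, less where a joint would pass 70% of its speed; a pose out of reach is approached as far as the arm can. A call is refused whole if a number of a shift passes 1 or a number of a turn 1, either way. A call with a gripper value outside its range is refused whole. The fingers move at their own pace and stop on an object; "squeeze" is the grip in N (left out, the last holds). Time passes only in rows, so rows that do not move let the fingers close. It gives the time, the measured TCP pose, the force, the opening and the grip force at its end, in the units of the state.
- read_state(): the state, without advancing time (a new reading comes with each control period).
- read_camera(name): name is "scene" or "side" or "wrist"; returns (picture, depth): 400x640x3 uint8, red, green, blue; 400x640 float32, m along the optical axis (not along the pixel's ray), 0 where there is no reading.
- camera_info(name): a dict with "vertical_fov" (degrees; the focal length in pixels is half the picture's height over the tangent of half this angle, whatever the lens; pixels are square), "cx", "cy" (the principal point, pixels), "position" and "rotation" of the camera in the world. Camera axes: x right, y down, z forward; pixel columns grow to the right and rows downward; lengths in m; the calibration is good to about 2 mm. A picture is of the moment at which its call begins: read the wrist's pose just before it. camera_info takes no time and is no camera call; for the wrist camera it gives the pose at the moment of the call.
- close_job(): hands the job in; it is judged then, once.
The state is a dict: "t": time; "qpos": joint angles; "qvel": joint speeds; "joint_efforts": joint torques, N m; "position": TCP position; "eef_rot": TCP orientation; "contact_force": force on the tool from outside, world axes, zero at the start; "torque": the same for the moment, N m; "gripper_width": opening from 0.0 (shut) to 1.0 (fully open); "grip_force": force on a finger pad.
Only numpy, scipy, OpenCV 4.12 (cv2) and the standard library are available. Lean on these libraries where they do the work, as an engineer would, in place of code of your own. Each camera call takes 0.05 s, during which the arm holds its last target. There are 200 camera calls.

## Working session

There is one attempt and no reset: what is moved stays moved. The work goes in short steps, Python scripts to look and compute and a tool call to move; the robot and the scene stay as the last step left them, time stands still between calls to the robot, and variables do not carry over. Pictures are saved under pics/ and viewed, at most 10 in all, crops included, and the job is handed in when it is done.

Besides the shell and the picture viewer there is one more tool, called after ">>>" as name(argument=value, ...) on one line, values as JSON. move_arm: Moves the arm, as the interface text tells. Its arguments: {"type":"object","properties":{"motion":{"type":"array","items":{"type":"array"}},"squeeze":{"type":"number"}},"required":["motion"]}

```bash
mkdir -p pics
cat > h.py <<'E'
from station import *
import numpy as np, cv2
def cloud(name):
    ci=camera_info(name); im,d=read_camera(name)
    f=200/np.tan(np.radians(ci["vertical_fov"])/2)
    v,u=np.mgrid[:400,:640]
    p=np.stack([(u-ci["cx"])/f*d,(v-ci["cy"])/f*d,d],-1)
    R=np.array(ci["rotation"])
    if R.size==4:
        from scipy.spatial.transform import Rotation as Ro
        R=Ro.from_quat(np.roll(R.ravel(),-1)).as_matrix()
    P=p@R.reshape(3,3).T+np.array(ci["position"]); P[d==0]=np.nan
    return im,P
E
python3 - <<'E'
from h import *
ims=[]
for n in("scene","side"):
    im,P=cloud(n); np.savez(f"/tmp/{n}.npz",im=im,P=P); cv2.imwrite(f"pics/{n}0.png",im[:,:,::-1]); print(camera_info(n))
print(read_state())
E
```

```text
{'vertical_fov': 49.79756580823104, 'cx': 333.8245623230871, 'cy': 202.54579572545867, 'position': array([ 1.09743684, -0.17571128,  0.97205913]), 'rotation': array([-0.20895178,  0.77650303,  0.57277766, -0.15908471])}
{'vertical_fov': 48.653522106709126, 'cx': 320.39867941824014, 'cy': 200.62408285061585, 'position': array([0.14617633, 0.42472597, 0.69743297]), 'rotation': array([ 0.14522041, -0.36442116,  0.85500134, -0.33923585])}
{'t': 0.1, 'qpos': array([-0.0629001 ,  0.3841348 ,  0.01641104,  1.37104839, -0.00633083,
        1.38818631, -0.04650854]), 'qvel': array([-0.00037655, -0.0025983 , -0.00010022, -0.00265041, -0.00024561,
        0.00168576,  0.00048377]), 'joint_efforts': array([ 2.42329334e-03, -6.29131508e+01,  8.47312063e-01, -3.72759247e+01,
        1.67792483e-02,  1.04569664e-02,  7.96114705e-05]), 'position': array([6.24676999e-01, 2.83875372e-05, 3.02991344e-01]), 'eef_rot': array([-6.08601558e-04,  7.07100877e-01,  7.07112158e-01, -6.13341806e-04]), 'contact_force': array([-0.49993342, -0.10658257, -0.16582173]), 'torque': array([ 0.05684769, -0.01907293, -0.02115578]), 'grip_force': 0.0, 'gripper_width': 1.0005888986246552}
```

View pics/scene0.png

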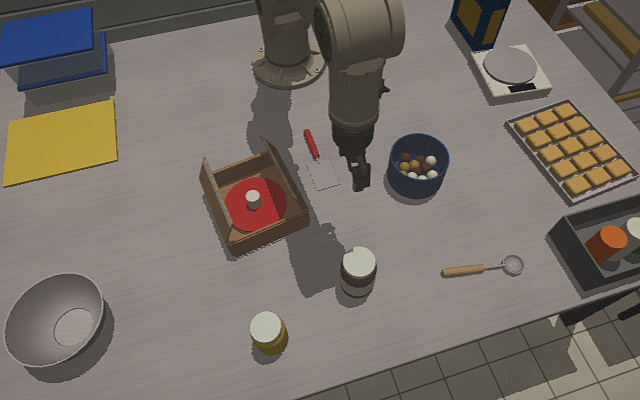

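View pics/side0.png

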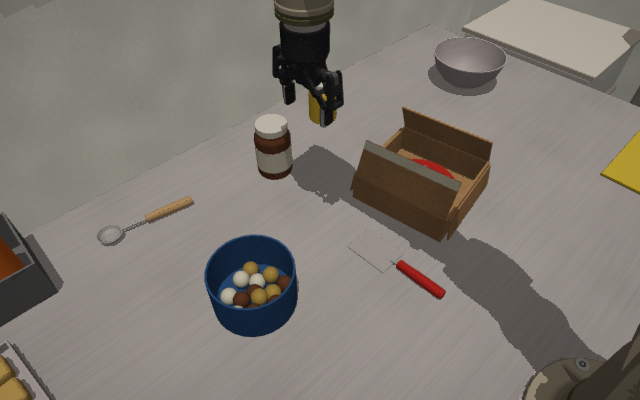

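The scene view shows the carton (250,200) with both flaps ajar, the red cover with its white knob at (253,198), the spatula (320,165), the canister (418,165) and the cocoa jar (358,270). The side view shows the canister at (252,283) and the flaps at (410,180) and (447,135).

Run:
```python
from h import *
def circ(q):
    A=np.c_[2*q[:,:2],np.ones(len(q))]; s=np.linalg.lstsq(A,(q[:,:2]**2).sum(1),rcond=None)[0]
    return s[:2],np.sqrt(s[2]+s[0]**2+s[1]**2)
for n in("scene","side"):
    z=np.load(f"/tmp/{n}.npz"); im=z["im"].astype(int);P=z["P"]
    r,g,b=im[...,0],im[...,1],im[...,2]
    X,Y,Z=P[...,0],P[...,1],P[...,2]
    ok=np.isfinite(Z)&(X>.3)&(X<.95)
    blue=ok&(b>r*1.6)&(b>50)&(Z>.084)&(Z<.095)&(Y>0)
    q=P[blue]; c,R=circ(q);
    for _ in range(3):
        k=abs(np.hypot(*(q[:,:2]-c).T)-.073)<.006; c,R=circ(q[k])
    print(n,"can",c,R,k.sum(),len(q))
    red=ok&(r>1.8*g)&(r>90)&(Z>.01)&(Z<.03)&(Y<-.05)
    q=P[red]; print("red n",len(q),q.mean(0) if len(q) else 0, q.min(0) if len(q) else 0,q.max(0) if len(q) else 0)
    kn=ok&(abs(r-b)<40)&(r>110)&(Z>.045)&(Z<.08)&(Y<-.05)&(X<.8)
    if n=="scene": kn[:, :240]=0; kn[:,268:]=0; kn[:185]=0; kn[212:]=0
    q=P[kn]; print("knob",len(q),np.median(q,0) if len(q) else 0, q.min(0) if len(q) else 0,q.max(0) if len(q) else 0)
    # carton points: brown
    br=ok&(r>g*1.15)&(g>b*1.1)&(Y<-.02)&(Z>.01)&(Z<.2)&(Y>-.5)&(X<.85)
    for lo,hi in((.02,.055),(.055,.07),(.08,.10),(.10,.12),(.12,.14),(.14,.16)):
        q=P[br&(Z>lo)&(Z<hi)]
        if len(q)>20:
            (cx,cy),(w,h),a=cv2.minAreaRect((q[:,:2]*1000).astype(np.float32)); print(lo,len(q),q.min(0),q.max(0),cx,cy,w,h,a)
    jar=ok&(Z>.05)&(Z<.14)&(abs(X-.8)<.15)&(Y>-.1)&(Y<.2)&(X>.68)
    q=P[jar]; print("jar",len(q),q.min(0),q.max(0)) if len(q) else 0
    sp=ok&(r>1.8*g)&(r>90)&(Z<.03)&(Y>-.1)&(Y<.1)
    q=P[sp]; print("handle",len(q),q.min(0),q.max(0)) if len(q) else 0
for n,pts in(("scene",[(202,160),(265,138),(283,153),(202,157),(265,140),(308,208),(234,254),(206,186)]),("side",[(405,109),(491,152),(364,145),(459,187),(441,238),(354,189)])):
    P=np.load(f"/tmp/{n}.npz")["P"]
    for u,v in pts: print(n,u,v,np.round(np.nanmedian(P[v-1:v+2,u-1:u+2].reshape(-1,3),0),3))
```

```text
scene can [0.53207862 0.21709273] 0.07261087427932222 182 182
red n 2217 [ 0.50220786 -0.21217319  0.019145  ] [ 0.41843173 -0.28735492  0.01335641] [ 0.57761045 -0.1341476   0.02496544]
knob 130 [ 0.50128058 -0.21304294  0.05694725] [ 0.48272401 -0.22960114  0.05196993] [ 0.51801971 -0.19645573  0.06083524]
0.02 1503 [ 0.30853943 -0.29828497  0.02000112] [ 0.84880152 -0.02023083  0.05498702] 578.5482177734375 -159.56851196289062 277.3548278808594 540.8245849609375 89.82875061035156
0.055 834 [ 0.37836542 -0.32753292  0.05516595] [ 0.84997678 -0.09178859  0.0698904 ] 614.2250366210938 -192.77345275878906 458.832763671875 211.9176025390625 9.222115516662598
0.08 454 [ 0.38355798 -0.32537877  0.08005482] [ 0.84980794 -0.02317664  0.09996342] 619.3914794921875 -189.13897705078125 443.9751281738281 260.5045166015625 10.027322769165039
0.1 476 [ 0.38555691 -0.31628746  0.10001284] [ 0.81092137 -0.02128524  0.11997926] 617.0098876953125 -179.43948364257812 458.2188720703125 200.74859619140625 15.560184478759766
0.12 249 [ 0.38703709 -0.30624417  0.12007175] [ 0.76128863 -0.06115546  0.1399
[... 1798 characters left out ...]
88 9.07038688659668
jar 1587 [ 0.72717432 -0.06089309  0.05002312] [0.80429199 0.01535494 0.13179147]
handle 489 [ 0.30000291 -0.02700685  0.00927688] [ 0.39633491 -0.00826658  0.02264297]
scene 202 160 [ 0.411 -0.306  0.129]
scene 265 138 [ 0.284 -0.141  0.002]
scene 283 153 [ 0.352 -0.104 -0.001]
scene 202 157 [ 0.3   -0.324  0.   ]
scene 265 140 [ 0.394 -0.147  0.122]
scene 308 208 [ 0.546 -0.084  0.001]
scene 234 254 [ 0.627 -0.289  0.022]
scene 206 186 [ 0.464 -0.313  0.093]
side 405 109 [ 0.6   -0.265  0.134]
side 491 152 [ 0.451 -0.437  0.   ]
side 364 145 [ 0.583 -0.115  0.129]
side 459 187 [ 0.384 -0.15   0.129]
side 441 238 [ 0.376 -0.123  0.01 ]
side 354 189 [ 0.58  -0.09   0.024]
```

>>> move_arm(motion=[[0,[-0.5,-0.83,0],1.0],[0,[-0.5,-0.83,0],0],[0,[-0.5,-0.83,0],0],[0,[-0.5,-0.83,0],0],[0,[-0.5,-0.83,0],0],[0,[0,0,-0.92],0],[0,[0,0,-0.92],0],[0,[0,0,-0.92],0]])

```text
t: 1.1
position: [0.4996, -0.2075, 0.1644]
eef_rot: [-0.0, 0.643, 0.766, 0.0]
contact_force: [0.4, -0.1, -0.2]
gripper_width: 0.002
grip_force: 0.0
```

>>> move_arm(motion=[[0,[-0.09,0.53,0],0],[0,[-0.09,0.53,0],0],[0,[-0.09,0.53,0],0],[0,[-0.09,0.53,0],0],[0,[-0.09,0.53,0],0],[0,[0,0,0],0]])

```text
t: 1.85
position: [0.4772, -0.0728, 0.1656]
eef_rot: [-0.001, 0.641, 0.767, 0.0]
contact_force: [-0.1, -0.9, 0.1]
gripper_width: -0.001
grip_force: 0.0
```

>>> move_arm(motion=[[0,[0.15,-0.9,0],0],[0,[0.15,-0.9,0],0],[0,[0.15,-0.85,0],0],[0,[0.09,-0.53,0],0],[0,[0.09,-0.53,0],0],[0,[0.09,-0.53,0],0],[0,[0.09,-0.53,0],0],[0,[0.09,-0.53,0],0]])

```text
t: 2.85
position: [0.5219, -0.3416, 0.1653]
eef_rot: [-0.001, 0.643, 0.766, -0.0]
contact_force: [-0.1, 1.6, -0.5]
gripper_width: 0.002
grip_force: 0.3
```

>>> move_arm(motion=[[0,[0,0,0],0],[85,[-0.15,0.85,0.3],0],[85,[-0.15,0.85,0.9],0],[85,[-0.15,0.8,0.9],0],[85,[0,0,0.3],0],[85,[0,0,0],0]])

```text
t: 3.6
position: [0.5001, -0.2154, 0.2868]
eef_rot: [0.001, 0.643, 0.766, 0.0]
contact_force: [-0.0, -0.2, -0.1]
gripper_width: 0.993
grip_force: 0.0
```

Run:
```python
from h import *
s=read_state(); print(s["position"],s["t"])
for n in("scene","side","wrist"):
    im,P=cloud(n); np.savez(f"/tmp/{n}1.npz",im=im,P=P)
    cv2.imwrite(f"pics/{n}1.png",im[:,:,::-1])
a=cv2.imread("pics/scene1.png")[100:300,140:460]; b=cv2.imread("pics/side1.png")[60:260,260:580];w=cv2.imread("pics/wrist1.png")
cv2.imwrite("pics/c1.png",np.vstack([np.hstack([a,b]),cv2.resize(w,(640,400))]))
```

```text
[ 0.50012214 -0.21541696  0.28681884] 3.6
```

View pics/c1.png

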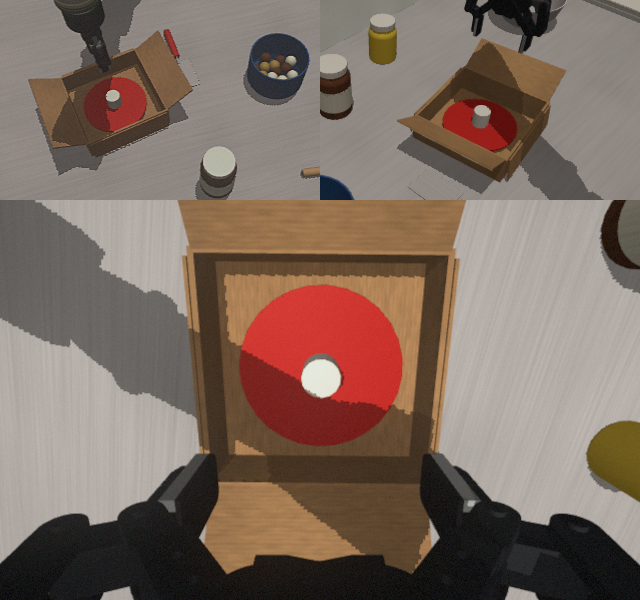

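Both flaps are folded well back. The cover lies in the carton, with the knob at about (321,178) in the wrist picture. Next I measure the knob and the flap angles.

Run:
```python
from h import *
th=.165; ax=np.array([np.cos(th),np.sin(th)]); ay=np.array([-ax[1],ax[0]]); c=np.array([.497,-.207])
for n in("scene","side","wrist"):
    z=np.load(f"/tmp/{n}1.npz"); im=z["im"].astype(int);P=z["P"]; Z=P[...,2]
    r,g,b=im[...,0],im[...,1],im[...,2]
    m=(abs(r-b)<45)&(r>100)&(Z>.051)&(Z<.065)&(np.hypot(P[...,0]-.5,P[...,1]+.213)<.03)
    q=P[m]
    (cx,cy),R=cv2.minEnclosingCircle((q[:,:2]*1000).astype(np.float32)); print(n,"knob",len(q),q.mean(0),cx,cy,R)
    m=(r>1.8*g)&(r>60)&(Z>.01)&(Z<.03)&(np.hypot(P[...,0]-.5,P[...,1]+.213)<.1)
    q=P[m]; (cx,cy),R=cv2.minEnclosingCircle((q[:,:2]*1000).astype(np.float32)); print(n,"disc",len(q),q[:,2].mean(),cx,cy,R)
    xy=(P[...,:2]-c); yy=xy@ay; xx=xy@ax
    for s in(1,-1):
        m=(abs(xx)<.08)&(s*yy>.11)&(s*yy<.19)&(Z>.07)&(Z<.15)&(r>1.15*b)
        if m.sum()>50: print(" flap",s,m.sum(),np.pi-np.arctan(np.polyfit(s*yy[m],Z[m],1)[0]),Z[m].max())
```

```text
scene knob 135 [ 0.50128885 -0.21301031  0.05700511] 501.201904296875 -212.93482971191406 17.581783294677734
scene disc 2361 0.01915269856241616 499.6088562011719 -214.88198852539062 82.18252563476562
 flap 1 1349 2.619714026392804 0.10736565420462196
 flap -1 1595 2.5808698360825546 0.11130999134530162
side knob 173 [ 0.49552714 -0.2085294   0.05674036] 496.9781188964844 -211.11912536621094 19.111936569213867
side disc 2408 0.019243072528132302 496.62713623046875 -212.74557495117188 82.16268920898438
 flap 1 1109 2.6370669368315416 0.10622994988543066
 flap -1 2095 2.5840059311870944 0.10987168244671608
wrist knob 1237 [ 0.49858842 -0.21150083  0.05772602] 498.5088195800781 -212.12722778320312 17.745243072509766
wrist disc 19069 0.019937201743072366 498.8350830078125 -212.6665802001953 80.80281829833984
 flap 1 7020 2.6145760744763686 0.085396205662081
 flap -1 11197 2.5718522076968497 0.10676779505263351
```

>>> move_arm(motion=[[85,[-0.03,0.07,-0.9],0],[85,[0,0,-0.9],0],[85,[0,0,-0.9],0],[85,[0,0,-0.6],0],[85,[0,0,-0.3],0],[85,[0,0,-0.2],0],[85,[0,0,0],0]], squeeze=60)

```text
t: 4.62
position: [0.4984, -0.2117, 0.0957]
eef_rot: [-0.0, 0.643, 0.766, -0.0]
contact_force: [-0.3, -0.0, -0.4]
gripper_width: 0.999
grip_force: 0.0
```

>>> move_arm(motion=[[0,[0,0,0],0],[0,[0,0,0],0],[0,[0,0,0],0],[0,[0,0,0],0],[0,[0,0,0],0],[0,[0,0,0],0]], squeeze=60)

```text
t: 5.38
position: [0.499, -0.2116, 0.0969]
eef_rot: [0.001, 0.643, 0.766, 0.0]
contact_force: [-1.0, 0.3, 6.3]
gripper_width: 0.408
grip_force: 59.5
```

>>> move_arm(motion=[[0,[0,0,0.1],0],[0,[0,0,0.3],0],[0,[0,0,0.5],0],[0,[0,0,0.6],0],[0,[0,0,0.6],0],[0,[0,0,0.6],0],[0,[0,0,0.5],0],[0,[0,0,0.2],0]])

```text
t: 6.38
position: [0.4989, -0.2117, 0.2682]
eef_rot: [0.001, 0.643, 0.766, 0.001]
contact_force: [0.0, -0.5, -3.1]
gripper_width: 0.405
grip_force: 59.9
```

Run:
```python
from h import *
s=read_state(); print(s["position"],s["t"],s["grip_force"],s["contact_force"])
im,P=cloud("wrist"); cv2.imwrite("pics/w2.png",im[:,:,::-1])
for n in("scene","side","wrist"):
    im,P=cloud(n); im=im.astype(int);r,g=im[...,0],im[...,1]
    m=(r>1.8*g)&(r>60)&(np.hypot(P[...,0]-.5,P[...,1]+.213)<.1)&(P[...,2]>.13)
    q=P[m]
    if len(q)>50:
        A=np.c_[q[:,:2],np.ones(len(q))]; co=np.linalg.lstsq(A,q[:,2],rcond=None)[0]
        (cx,cy),R=cv2.minEnclosingCircle((q[:,:2]*1000).astype(np.float32)); print(n,len(q),q[:,2].mean(),"slope",co[:2],cx,cy,R)
```

```text
[ 0.49889529 -0.21167671  0.26824538] 6.375 59.94789898395538 [ 0.04541393 -0.48565994 -3.11652613]
scene 2774 0.1911006203359678 slope [ 0.00470096 -0.00244592] 500.149658203125 -212.6082305908203 81.40201568603516
side 2656 0.18933341417094077 slope [ 0.00175453 -0.00346819] 496.3727111816406 -209.7816619873047 81.74268341064453
wrist 57299 0.18924207478713811 slope [-9.91411219e-05 -6.88508800e-03] 497.6172180175781 -212.55433654785156 80.9239273071289
```

View pics/w2.png

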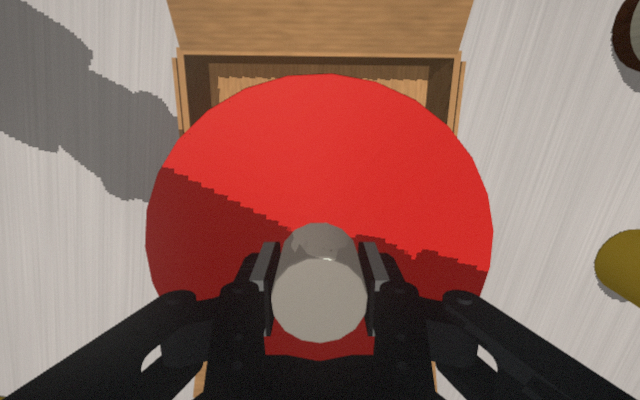

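The cover hangs level in the fingers with the knob centred at (320,295). Now I carry it over to the canister.

>>> move_arm(motion=[[0,[0.02,0.3,0],0],[0,[0.05,0.6,0],0],[0,[0.06,0.8,0],0],[0,[0.07,0.9,0],0],[0,[0.07,0.9,0],0],[0,[0.07,0.9,0],0],[0,[0.07,0.9,0],0],[0,[0.06,0.9,0],0]])

```text
t: 7.58
position: [0.5211, 0.1011, 0.265]
eef_rot: [-0.001, 0.642, 0.766, -0.0]
contact_force: [1.0, 0.0, -2.2]
gripper_width: 0.41
grip_force: 59.9
```

>>> move_arm(motion=[[0,[0.06,0.9,0],0],[0,[0.06,0.8,0],0],[0,[0.04,0.5,0],0],[0,[0,0.2,0],0],[0,[0,0,-0.4],0],[0,[0,0,-0.3],0],[0,[0,0,0],0],[0,[0,0,0],0]])

```text
t: 8.57
position: [0.5302, 0.2182, 0.2314]
eef_rot: [0.0, 0.643, 0.766, 0.0]
contact_force: [-0.6, -0.2, -1.0]
gripper_width: 0.411
grip_force: 60.0
```

```bash
cat > m.py <<'E'
from h import *
from scipy.optimize import least_squares
s=read_state(); print(s["position"],s["t"],s["grip_force"],s["contact_force"])
tc=s["position"][:2]
for n in("scene","side"):
    im,P=cloud(n); cv2.imwrite(f"pics/{n}_{s['t']:.2f}.png",im[:,:,::-1]); im=im.astype(int);r,g,b=im[...,0],im[...,1],im[...,2]
    d=np.hypot(P[...,0]-tc[0],P[...,1]-tc[1])
    q=P[(r>1.8*g)&(r>60)&(d<.1)&(P[...,2]>.09)]
    co=np.linalg.lstsq(np.c_[q[:,:2],np.ones(len(q))],q[:,2],rcond=None)[0]
    (cx,cy),R=cv2.minEnclosingCircle((q[:,:2]*1000).astype(np.float32)); print(n,"cover",len(q),q[:,2].mean(),"slope",co[:2],cx,cy,R)
    q=P[(b>r*1.5)&(b>40)&(d<.11)&(P[...,2]>.015)&(P[...,2]<.085)]
    f=lambda c:np.hypot(q[:,0]-c[0],q[:,1]-c[1])-.075
    o=least_squares(f,tc,loss="soft_l1",f_scale=.002); print(n,"can wall",len(q),o.x*1000,np.median(abs(o.fun)))
E
python3 m.py
```

```text
[0.53022408 0.21822396 0.23136912] 8.575 60.039238929748535 [-0.64354542 -0.23336664 -0.96778316]
scene cover 1994 0.1540370003401069 slope [-0.0068643   0.00343768] 530.38671875 213.9249725341797 82.24848937988281
scene can wall 0 [530.22407506 218.22396255] nan
side cover 5077 0.1541878227750704 slope [-0.00015188 -0.00123906] 527.7001342773438 220.28280639648438 81.56592559814453
side can wall 1865 [529.36566899 219.53300302] 0.0003637677348314605
  return _methods._mean(a, axis=axis, dtype=dtype,
  ret = ret.dtype.type(ret / rcount)
```

>>> move_arm(motion=[[0,[0,0,-0.4],0],[0,[0,0,-0.3],0],[0,[0,0,-0.2],0],[0,[0,0,-0.1],0],[0,[0,0,-0.06],0],[0,[0,0,-0.04],0],[0,[0,0,0],0],[0,[0,0,0],0]])

```text
t: 9.68
position: [0.5301, 0.2186, 0.1762]
eef_rot: [0.0, 0.643, 0.766, 0.0]
contact_force: [-0.0, 0.4, -1.4]
gripper_width: 0.405
grip_force: 60.1
```

>>> move_arm(motion=[[0,[0,0,-0.02],0],[0,[0,0,-0.02],0],[0,[0,0,0],0],[0,[0,0,0],0]])

```text
t: 10.18
position: [0.53, 0.2185, 0.1739]
eef_rot: [-0.0, 0.643, 0.766, -0.0]
contact_force: [0.7, 0.2, -1.8]
gripper_width: 0.405
grip_force: 60.1
```

>>> move_arm(motion=[[0,[0,0,-0.02],0],[0,[0,0,-0.02],0],[0,[0,0,0],0],[0,[0,0,0],0]])

```text
t: 10.68
position: [0.53, 0.2185, 0.1719]
eef_rot: [-0.0, 0.643, 0.766, 0.0]
contact_force: [-0.6, -0.2, -1.3]
gripper_width: 0.399
grip_force: 59.8
```

```bash
python3 m.py 2>/dev/null; ls pics
```

```text
[0.5299888  0.21854959 0.17193507] 10.675 59.81646180152893 [-0.56051857 -0.20547866 -1.26234843]
scene cover 1816 0.09464306626017961 slope [-0.00024619  0.00540759] 530.4454345703125 216.1737823486328 81.81658935546875
scene can wall 6 [530.55579283 217.38904268] 0.00047885143365316435
side cover 4669 0.0946792052593055 slope [-0.00315754 -0.00353125] 527.3616943359375 218.88668823242188 81.44973754882812
side can wall 1464 [529.40204506 219.6059324 ] 0.0003287122522216135
c1.png
scene0.png
scene1.png
scene_10.68.png
scene_8.57.png
side0.png
side1.png
side_10.68.png
side_8.57.png
w2.png
wrist1.png
```

>>> move_arm(motion=[[0,[0,0,-0.02],0],[0,[0,0,0],0],[0,[0,0,0],0]])

```text
t: 11.15
position: [0.53, 0.2186, 0.1719]
eef_rot: [0.0, 0.643, 0.766, 0.0]
contact_force: [-5.1, -1.9, 8.0]
gripper_width: 0.407
grip_force: 60.7
```

>>> move_arm(motion=[[0,[0,0,-0.02],0],[0,[0,0,0],0],[0,[0,0,0],0]])

```text
t: 11.52
position: [0.53, 0.2186, 0.1718]
eef_rot: [0.0, 0.643, 0.766, 0.0]
contact_force: [-8.0, -3.5, 15.2]
gripper_width: 0.408
grip_force: 61.5
```

View pics/side_10.68.png

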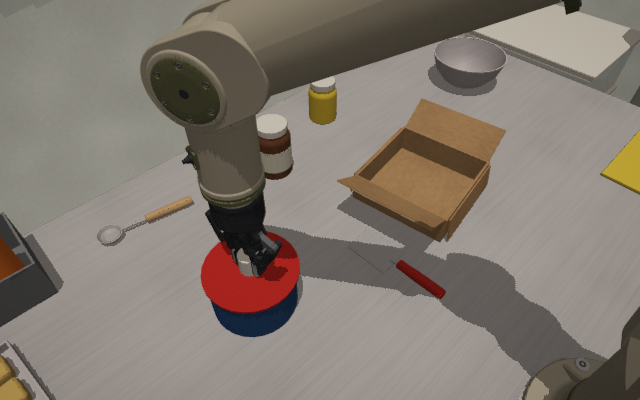

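The side view shows the cover on the canister at (250,272), level. Now I relieve the load, open the fingers and retreat.

>>> move_arm(motion=[[0,[0,0,0.03],0],[0,[0,0,0],0],[85,[0,0,0],0],[85,[0,0,0],0],[85,[0,0,0],0],[85,[0,0,0],0],[85,[0,0,0],0],[85,[0,0,0],0]])

```text
t: 12.52
position: [0.53, 0.2185, 0.1714]
eef_rot: [-0.0, 0.643, 0.766, 0.0]
contact_force: [-0.1, -0.2, -0.3]
gripper_width: 0.994
grip_force: 0.0
```

>>> move_arm(motion=[[85,[0,0,0.2],0],[85,[0,0,0.4],0],[85,[0,0,0.6],0],[85,[0,0,0.8],0],[85,[0,0,0.8],0],[85,[0,-0.8,0],0],[85,[0,-0.8,0],0],[85,[0,-0.8,0],0]])

```text
t: 13.52
position: [0.5299, 0.0974, 0.3124]
eef_rot: [0.0, 0.643, 0.766, 0.0]
contact_force: [0.0, -0.6, -0.4]
gripper_width: 0.994
grip_force: 0.0
```

```bash
sed -i 's/^tc=.*/tc=np.array([.53,.2186])/' m.py; python3 m.py 2>/dev/null; cd pics; ls -t | head -2
```

```text
[0.52989972 0.09742951 0.31239485] 13.525 0.0 [ 0.03836409 -0.56310955 -0.41592656]
scene cover 2289 0.09419559605666883 slope [-0.00059558 -0.00185483] 531.0216064453125 216.5079803466797 82.27413940429688
scene can wall 1 [529.89853715 218.06211858] 8.980068258446217e-09
side cover 5787 0.0944460936582861 slope [ 1.01409707e-07 -9.32456242e-05] 528.0599365234375 218.98080444335938 81.48616790771484
side can wall 1467 [529.38553704 219.60466911] 0.0003426935390702379
side_13.53.png
scene_13.53.png
```

The cover is level, its top is at 94.4 mm (95 mm nominal), and it is within about 2 mm of the canister's axis. The flaps were at about 2.6 rad and have not been touched since.

```bash
python3 -c "
from station import *
print(close_job())"
```

```text
the job is handed in; nothing more can be done
None
```

The job is handed in: both flaps were folded back to about 2.6 rad, and the cover is seated level on the canister within about 2 mm of its axis, with nothing dropped; no verdict was returned.

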